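# Draw out the autosampler's rack plate to its loading line and hold it

## Task

Bring the plate that carries the tube rack to the loading position: pull its spring-loaded knob straight up to the stop to free it, then slide the plate out over the front edge of the autosampler's deck until the line engraved across it stands right over that edge. Past its balance point the plate tips off if let go, so finish still holding it, level and with its inner part lying on the deck; the rack must stay seated on it, and the other plate and the things on the bench stay where they are.

Things in the scene. Friction and masses are not known exactly. Their poses are not given: they have to be found in the camera images.
- sampler: the autosampler: low light-coloured bench instrument, 346 mm wide, 390 mm deep, fixed, front to the robot. Origin on the bench under the middle of its front edge; x to its rear, y to its left, z up. On its flat deck lie two rack plates side by side, loose between guide rails 9 mm high (2 mm play a side). A probe rail and mast (up to 230 mm high) run along the rear; only racks stand over the plates
- deck_edge (a point): middle of the front top edge of the deck, 75 mm above the bench; axes as the autosampler, the edge runs along y. The middles of the two bays lie 80 mm to its left and right
- plate: the plate to draw out, which carries the tube rack (in either bay): bare aluminium, 300 mm long (x, to the rear), 144 mm wide (y), 10 mm thick, 0.55 kg, loose on the deck. Origin at the centre of its underside. At the start its front end is flush with the deck's front edge. Axes as the autosampler
- plate_line (a point): middle of the 4.5 mm wide black line engraved across the plate's top, 165 mm behind its front end; in front of the line stands the tube rack, behind it is an empty rack place. At the start it is 165 mm behind the deck's front edge, at the loading position straight above that edge. With the rack the plate's balance point is about 35 mm in front of the line
- plate_grip (a point): middle of the plate's plunger knob: upright round black knob, 28 mm across, 22 mm high, on the plate's centre line 22 mm behind its front end, 40 mm above its top when down (125 mm above the bench), 27 mm free to the rack. Its 8 mm steel pin goes down through the plate 10 mm deep into a 10 mm hole in the deck and locks the plate
- plate_knob (a joint): how far the plunger knob is pulled up, in m: 0 down (plate locked), 0.012 at its stop; the pin is clear of the deck from about 0.010. A spring pulls it down with 1.5 N at the bottom and 3.3 N at the stop, so it goes down again when let go
- tube_rack_mid (a point): middle of the tube rack: blue block 86 x 128 x 36 mm with 24 white-capped tubes, 64 mm high in all, about 0.3 kg, seated loose between lips 5 mm high in the plate's front place; point 32 mm above the plate's top and 59 mm in front of the line. Axes as the plate
- spare_plate_line (a point): the same point of the other plate (identical, with the same knob), which carries the bottle rack; to be left alone
- bottle_rack_mid (a point): middle of the rack with four brown bottles (86 x 128 mm, 63 mm high) on the other plate; leave alone
- petri_dish: clear round dish, 90 mm across, 16 mm high, on the bench in front of the autosampler; origin at the centre of its underside; leave alone
- timer: white square lab timer, 65 x 65 x 18 mm, on the bench; origin at the centre of its underside; leave alone
- tip_box: clear box of pipette tips, 85 x 122 x 65 mm; origin at the centre of its underside; leave alone
- reagent_bottle: brown jar, 72 mm across, 150 mm high; origin at the centre of its underside; leave alone
- beaker: glass beaker, 70 mm across, 90 mm high; origin at the centre of its underside; leave alone
- bench_rack: empty blue rack lying on the bench, 105 x 210 x 28 mm; origin at the centre of its underside; leave alone
- rotor_lid: clear centrifuge rotor lid with a grey hub, 160 mm across, 27 mm high; origin at the centre of its underside; leave alone
There are look-alikes about, which are no part of the job. Leave any purple or red look-alike of the part that bears tube_rack_mid alone.

How it is judged:
By the outcome, as a careful person would: the job done as asked, in the order asked, and still so for the second after the job is handed in, while the arm keeps its last pose, push and grip.
It also fails if it takes over 35 s, if anything falls off the work surface, if the arm or the gripper's body presses on something with over 40 N, if the wrist force passes 120 N, or if a joint passes its speed limit or range.

## Robot

A 6-joint arm with a two-finger parallel gripper is mounted at the origin on the work surface. World frame = base frame: x ahead of the robot, y to its left, z up, the work surface at z = 0. Lengths are in mm, angles in rad, forces in N, time in s.
With the tool pointing down it reaches from about 400 to 925 mm from the base axis. Payload 12.5 kg.
Tool frame: the origin (TCP) lies between the finger pads; the fingertips stand 11 mm ahead of it and the grasp point (between the pads) lies 8 mm behind it (env.tip_extent is the distance from the TCP to the fingertips, in mm); x points along the fingers, z is the direction in which the jaws open and shut, and the axes are right-handed (so a half turn about x gives the same grasp; the last joint's range is limited). The gripper opens to 95 mm and grips with 3 to 60 N. Pads are 20 mm wide; open, the fingers measure 119 mm over their backs; the gripper's body (75 mm by 180 mm) begins 59 mm behind the grasp point.
Start: joints at [-1.217, 0.491, 1.559, -0, 1.092, -0.106], TCP at [277.38, -560.095, 225.661] pointing down, gripper open.
Joint ranges: [-3.1, 3.1], [-0.84, 2.19], [0.05, 2.79], [-1.13, 4.28], [0.06, 2.93], [-2.69, 2.69]. Speed limits (rad/s): [2.22, 2.22, 2.79, 3.14, 3.14, 3.14].

## Interface

Orientations are given as [roll, pitch, yaw] about the fixed x, y, z axes, in that order (R = Rz(yaw) Ry(pitch) Rx(roll)).
In Python, from cell import status, imaging, env gives the robot as it stands. The module is installed in compiled form; this text tells all that it offers.
- The arm moves only by the tool apply_moves, never from a script. Its argument "increments" is a list of rows, each a list of 5 numbers: the closure, from 0 (fully open) to 1 (shut), then the shift along the tool's x, y, z in mm, then the turn about the tool's x in degrees. A call has 1 to 10 rows; each row shifts and turns the commanded pose from where the row before left it, along the tool's axes as they then stand; what a row does not reach is not made up. A row lasts 1/10 s, in which the tool goes at most 50 mm and 8.59 degrees, less where a joint would pass 70% of its speed; a pose out of reach is approached as far as the arm can. A call with a gripper value outside its range is refused whole. The fingers move at their own pace and stop on an object; the grip force is fixed at half the most. Time passes only in rows, so rows that do not move let the fingers close. It gives the time, the measured TCP pose, the force and the opening at its end, in the units of the state.
- status.state(): the state, without advancing time (a new reading comes with each control period).
- imaging.read_camera(name): name is "scene" or "top" or "wrist"; returns a dict with "pixels" (384x512x3 uint8, red, green, blue), "fovy" (degrees; the focal length in pixels is half the picture's height over the tangent of half this angle, whatever the lens; pixels are square), "cx", "cy" (the principal point, pixels), "R" (3x3) and "t" (3): a world point X has camera coordinates R X + t. Camera axes: x right, y down, z forward; pixel columns grow to the right and rows downward; lengths in mm; the calibration is good to about 2 mm. A picture is of the moment at which its call begins. There is no depth.
- env.job_done(): hands the job in, once; it reports no verdict.
The state is a dict: "t": time; "joints": joint angles; "qvel": joint speeds; "tau": joint torques, N m; "eef_pos": TCP position; "tcp_rot": TCP orientation; "ft_force": force on the tool from outside, world axes, zero at the start; "moment": the same for the moment, N m; "opening": opening from 0.0 (shut) to 1.0 (fully open).
Only numpy, scipy, OpenCV 4.12 (cv2) and the standard library are available. Lean on these libraries where they do the work, as an engineer would, in place of code of your own. Each camera call takes 0.05 s, during which the arm holds its last target. There are 200 camera calls.

## Working session

There is one attempt and no reset: what is moved stays moved. The work goes in short steps, Python scripts to look and compute and a tool call to move; the robot and the scene stay as the last step left them, time stands still between calls to the robot, and variables do not carry over. Pictures are saved under pics/ and viewed, about 8 in all and at most 12, crops included, and the job is handed in when it is done.

Besides the shell and the picture viewer there is one more tool, called as name(argument=value, ...), one argument or row to a line, values as JSON. apply_moves: Moves the arm, as the interface text tells. Its arguments: {"type":"object","properties":{"increments":{"type":"array"}},"required":["increments"]}

```bash
mkdir -p pics; cat > h.py <<'E'
import numpy as np, cv2
from cell import status, imaging, env
def K(c):
    f=c["pixels"].shape[0]/2/np.tan(np.radians(c["fovy"])/2); return f
def proj(c,X):
    p=np.array(c["R"])@np.array(X,float)+np.array(c["t"]); f=K(c); return np.array([c["cx"]+f*p[0]/p[2],c["cy"]+f*p[1]/p[2]])
def back(c,u,v,z):
    R=np.array(c["R"]);t=np.array(c["t"]);f=K(c)
    d=R.T@np.array([(u-c["cx"])/f,(v-c["cy"])/f,1]);o=-R.T@t
    return o+d*(z-o[2])/d[2]
E
python3 - <<'E'
from h import *
import pickle
for n in("scene","top"):
    c=imaging.read_camera(n); pickle.dump(c,open(n+".pkl","wb"))
    im=cv2.cvtColor(c["pixels"],cv2.COLOR_RGB2BGR)
    cv2.imwrite(f"pics/{n}0.png",cv2.resize(im,(800,600),interpolation=cv2.INTER_CUBIC))
    print(n,c["fovy"],c["cx"],c["cy"],c["R"],c["t"],[k for k in c])
print(status.state())
E
```

```text
scene 52.11518546029673 263.33750955593325 197.91877740858547 [[-0.89956826  0.4367762   0.00186941]
 [ 0.30324695  0.62762521 -0.71702711]
 [-0.31435367 -0.64444794 -0.69704277]] [ 542.10856948  -79.32405693 1561.56650756] ['pixels', 'fovy', 'cx', 'cy', 'R', 't']
top 46.9525679136996 256.67485767914457 186.64884064936302 [[ 0.01532897 -0.99984966 -0.0081043 ]
 [-0.99573488 -0.0145274  -0.09110982]
 [ 0.09097839  0.00946636 -0.99580787]] [ -13.27222861  590.4967339  1700.6496224 ] ['pixels', 'fovy', 'cx', 'cy', 'R', 't']
{'t': 0.1, 'joints': array([-1.21658061e+00,  4.91468895e-01,  1.55940993e+00,  1.41343450e-05,
        1.09170232e+00, -1.05588508e-01]), 'qvel': array([-0.00045104, -0.00324748, -0.00149233,  0.00021989,  0.00114944,
        0.00055598]), 'tau': array([ 1.76453545e-03, -6.13622904e+01, -2.58606470e+01,  6.93709427e-02,
        4.70163755e-02, -6.29540136e-05]), 'eef_pos': array([ 277.31252564, -559.86919878,  225.13168281]), 'tcp_rot': array([3.02332224, 1.56980776, 1.91232361]), 'ft_force': array([-0.32281596,  0.31848437,  0.14908103]), 'moment': array([-0.00136649,  0.01163088, -0.0209049 ]), 'opening': 1.0015182552086648}
```

View pics/top0.png

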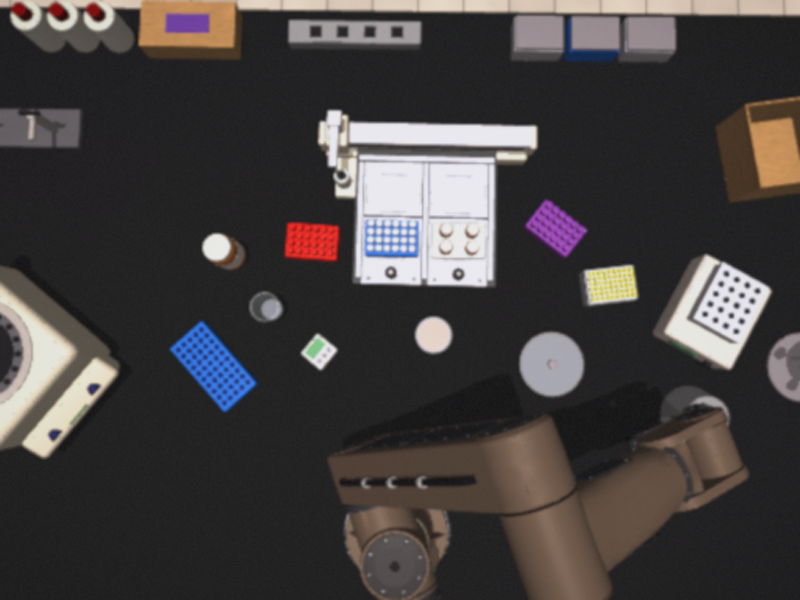

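View pics/scene0.png

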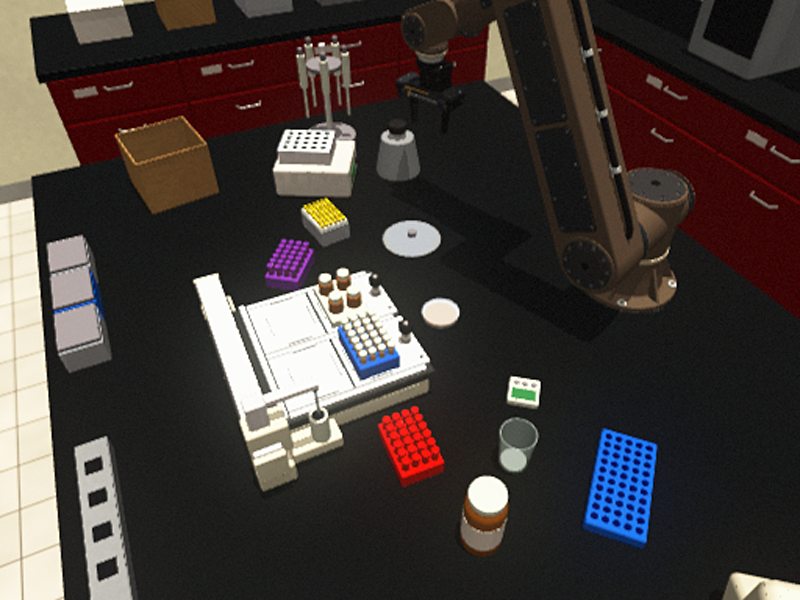

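Top view (800x600): the candidates are the blue white-capped rack at (391,238) with its knob at (391,272), the bottle rack at (458,240) with its knob at (458,274), the red rack at (312,241), the purple rack at (556,228) and the empty blue bench rack at (213,366). I choose the blue rack and the knob at (391,272), in the left bay, and check it in a crop.

```bash
python3 - <<'E'
from h import *
import pickle
c=pickle.load(open("top.pkl","rb"));im=cv2.cvtColor(c["pixels"],cv2.COLOR_RGB2BGR)
# crop 215..330 x 70..190 at x6
cr=im[95:190,220:325]; cv2.imwrite("pics/crop1.png",cv2.resize(cr,None,fx=6,fy=6,interpolation=cv2.INTER_CUBIC))
s=512/800
for n,(u,v,z) in dict(knob=(391,271,136),spare=(458,273,136),edgeL=(357,284,75),edgeR=(494,286,75),dish=(433,335,16)).items(): print(n,back(c,u*s,v*s,z))
E
```

```text
knob [628.99734494  18.88953449 136.        ]
spare [ 626.527639  -138.4222557  136.       ]
edgeL [603.34488278 102.64955626  75.        ]
edgeR [ 603.28968951 -230.54918644   75.        ]
dish [483.87947543 -85.91167599  16.        ]
```

View pics/crop1.png

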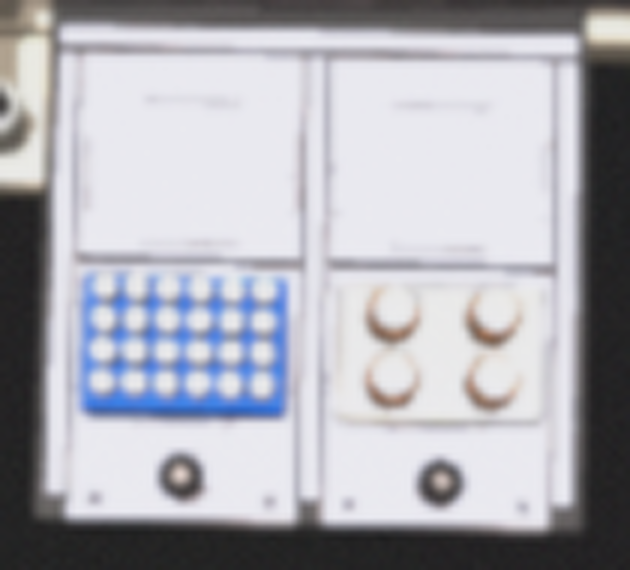

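The crop confirms it: the blue white-capped rack sits on the left plate, with its knob at crop (181,476) and the engraved line from (78,258) to (302,263). The bottle plate is on the right. Next I measure the pose and yaw and work out the approach in tool axes.

```bash
cat >> h.py <<'E'
from scipy.spatial.transform import Rotation as Ro
def toolR(s=None):
    s=s or status.state(); return Ro.from_euler('xyz',s["tcp_rot"]).as_matrix()
E
python3 - <<'E'
from h import *
import pickle
c=pickle.load(open("top.pkl","rb"))
f=lambda x,y,z:back(c,220+(x+.5)/6-.5,95+(y+.5)/6-.5,z)
a,b=f(78,258,85),f(302,263,85);print("line",a,b,np.degrees(np.arctan2(*(b-a)[:2])))
a,b=f(330,265,85),f(553,270,85);print("line2",a,b)
a,b=f(66,521,85),f(295,523,85);print("front",a,b)
a,b=f(322,524,85),f(550,530,85);print("front2",a,b)
for p,q in(((181,476),(441,482)),):
  print(f(*p,136),f(*q,136))
for l in [((64,50),(47,495)),((578,45),(573,510))]:
  a,b=[f(*p,84) for p in l];d=a-b;print("rail",a,b,np.degrees(np.arctan2(d[1],d[0])))
s=status.state();R=toolR(s);print(R)
g=R.T@(np.array([629,19,225])-s["eef_pos"]);print(g, "z dir deg",np.degrees(np.arctan2(R[1,2],R[0,2])))
E
```

```text
line [771.99084516  89.82774316  85.        ] [770.71507812 -52.64614037  85.        ] -179.4869648255458
line2 [769.66966379 -70.44829725  85.        ] [ 768.38852091 -212.0031639    85.        ]
front [603.74923433  93.98100204  85.        ] [604.57433259 -50.33175186  85.        ]
front2 [604.18782453 -67.33786866  85.        ] [ 602.47312285 -210.77965649   85.        ]
[627.21021021  20.65867207 136.        ] [ 625.79983579 -138.29359648  136.        ]
rail [907.32969954 101.61922929  84.        ] [620.17436785 106.39105889  84.        ] -0.9520301540943915
rail [ 914.88453573 -227.52300811   84.        ] [ 615.44670483 -225.31510975   84.        ] -0.42246153391751695
[[-3.31096719e-04  8.96142309e-01  4.43766665e-01]
 [ 9.31469795e-04  4.43766773e-01 -8.96141832e-01]
 [-9.99999511e-01  1.16645624e-04 -9.81659215e-04]]
[ 5.54439347e-01  5.72044926e+02 -3.62681597e+02] z dir deg -63.655528998376724
```

apply_moves(
  increments=[
    [0,-30,0,0,0],
    [0,-10,20,-13,0],
    [0,0,36,-23,0],
    [0,0,36,-23,0],
    [0,0,36,-23,0],
    [0,0,36,-23,0],
    [0,0,36,-23,0],
    [0,0,36,-23,0],
    [0,0,36,-23,0],
    [0,0,36,-23,0],
  ],
)

```text
t: 1.1
eef_pos: [466.5, -245.2, 265.5]
tcp_rot: [-2.431, 1.571, 2.741]
ft_force: [-0.4, -0.8, -0.6]
opening: 1.002
```

apply_moves(
  increments=[
    [0,0,36,-23,0],
    [0,0,36,-23,0],
    [0,0,36,-23,0],
    [0,0,36,-23,0],
    [0,0,36,-23,0],
    [0,0,36,-23,0],
    [0,0,0,0,6.7],
    [0,0,0,0,6.7],
    [0,0,0,0,6.7],
    [0,0,0,0,6.7],
  ],
)

```text
t: 2.1
eef_pos: [598.2, -27.1, 265.2]
tcp_rot: [-1.587, 1.57, 3.113]
ft_force: [0.3, 1.0, 0.1]
opening: 1.002
```

```bash
python3 - <<'E'
from h import *
import pickle
c=imaging.read_camera("wrist"); pickle.dump(c,open("w1.pkl","wb"))
im=cv2.cvtColor(c["pixels"],cv2.COLOR_RGB2BGR); cv2.imwrite("pics/w1.png",im)
s=status.state();R=toolR(s);print(s["eef_pos"],R,s["t"],s["ft_force"])
print("knob pred px",proj(c,[627.2,20.6,136]),"edge",proj(c,[603.5,21,75]))
print("need tool",R.T@(np.array([627,20,160])-s["eef_pos"]),"zdir",np.degrees(np.arctan2(R[1,2],R[0,2])))
E
```

```text
[598.17138838 -27.22521176 265.25188623] [[-7.29041198e-04  9.99811228e-01 -1.94158749e-02]
 [ 2.51786353e-05 -1.94158617e-02 -9.99811494e-01]
 [-9.99999734e-01 -7.29392635e-04 -1.10189192e-05]] 2.15 [ 0.20432191  0.0173386  -0.49813847]
knob pred px [200.43333106 152.72240734] edge [210.55391844 166.99547619]
need tool [105.23203005  27.98302136 -47.77488248] zdir -91.11251759367553
```

View pics/w1.png

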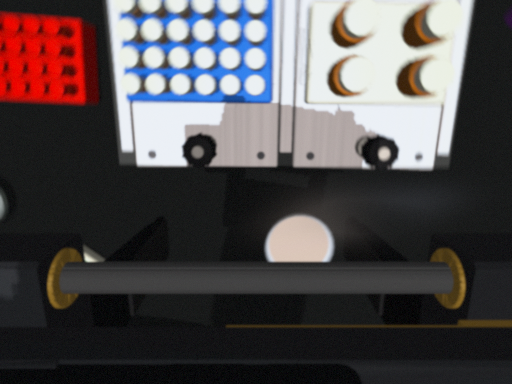

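The wrist view shows the target knob's top at (199,151), the plate front edge from (134,164) to (280,167), the spare knob at (383,153) and the dish at (299,245), which stays clear. This is within about 2 px of the prediction.

```bash
python3 - <<'E'
from h import *
import pickle
c=pickle.load(open("w1.pkl","rb"))
print(back(c,198.5,151.5,136),back(c,383.5,153.5,136))
a,b,a2,b2=back(c,134,165.5,85),back(c,278,167,85),back(c,294,167.5,85),back(c,432,169,85);print(a,b,a2,b2)
d=a-b2;print(np.degrees(np.arctan2(-d[0],d[1])))
im=c["pixels"].astype(int).sum(2)[125:175,170:230]
m=(im<200);n,l,st,ce=cv2.connectedComponentsWithStats(m.astype(np.uint8));
for i in range(1,n):print(st[i],ce[i]+[170,125])
E
```

```text
[628.27277439  22.20494502 136.        ] [ 624.6767744  -136.73571492  136.        ]
[607.79481873  97.74104956  85.        ] [604.51616767 -49.34623291  85.        ] [603.80572726 -65.70576324  85.        ] [ 600.59352324 -206.89204924   85.        ]
-1.3541765806238684
[   0    9   60   41 1180] [199.88644068 158.24915254]
```

apply_moves(
  increments=[
    [0,0,14,-25,0],
    [0,30,14.5,-24,0],
    [0,40,0,0,0],
    [0,30,0,0,0],
    [0,20,0,0,0],
    [0,15,0,0,0],
    [0,13,0,0,0],
    [0,0,0,0,0],
  ],
)

```text
t: 2.95
eef_pos: [626.5, 21.4, 115.9]
tcp_rot: [-1.607, 1.568, 3.099]
ft_force: [0.4, 0.0, -0.3]
opening: 0.997
```

```bash
python3 - <<'E'
from h import *
s=status.state();print(s["eef_pos"],s["ft_force"])
c=imaging.read_camera("wrist")
im=cv2.cvtColor(c["pixels"],cv2.COLOR_RGB2BGR); cv2.imwrite("pics/w2.png",im)
print(proj(c,[627.7,21.3,125]),proj(c,s["eef_pos"]))
E
```

```text
[626.48026023  21.41809783 115.92322135] [ 0.42223827  0.04667218 -0.34587511]
[256.60223345 249.49423516] [256.36905513 244.19795554]
```

View pics/w2.png

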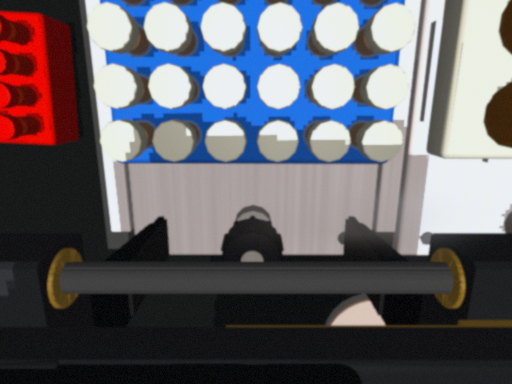

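The knob sits between the open fingers at (252,245), against a tool centre at u≈256, so it is well centred. Now I close.

apply_moves(
  increments=[
    [1,0,0,0,0],
    [1,0,0,0,0],
    [1,0,0,0,0],
    [1,0,0,0,0],
    [1,0,0,0,0],
    [1,0,0,0,0],
    [1,0,0,0,0],
    [1,0,0,0,0],
  ],
)

```text
t: 3.8
eef_pos: [627.2, 21.4, 117.6]
tcp_rot: [-0.142, 1.571, -1.721]
ft_force: [-0.2, 0.5, 0.4]
opening: 0.383
```

```bash
python3 -c "
from h import *
s=status.state();print(s)"
```

```text
{'t': 3.8, 'joints': array([-7.10566953e-02,  6.13428352e-01,  1.65843102e+00, -1.48047207e-04,
        8.69742277e-01,  1.50775797e+00]), 'qvel': array([0.00047294, 0.00146599, 0.00247304, 0.00012596, 0.00032572,
       0.00014325]), 'tau': array([ 9.02951433e-04, -6.48346496e+01, -2.15721810e+01,  3.11528868e-02,
       -7.91476225e-02, -2.28527106e-04]), 'eef_pos': array([627.17269855,  21.39715552, 117.60551204]), 'tcp_rot': array([-0.14245643,  1.57068284, -1.7211756 ]), 'ft_force': array([-0.18008612,  0.45759366,  0.35394366]), 'moment': array([0.01213495, 0.0469997 , 0.03839675]), 'opening': 0.3834109749633009}
```

Opening 0.383 is still wider than the knob (expected about 0.295), so I keep closing.

apply_moves(
  increments=[
    [1,0,0,0,0],
    [1,0,0,0,0],
    [1,0,0,0,0],
    [1,0,0,0,0],
    [1,0,0,0,0],
  ],
)

```text
t: 4.3
eef_pos: [627.1, 21.8, 117.6]
tcp_rot: [-2.962, 1.57, 1.743]
ft_force: [-0.9, 5.5, 0.8]
opening: 0.296
```

apply_moves(
  increments=[
    [1,0,0,0,0],
    [1,0,0,0,0],
  ],
)

```text
t: 4.5
eef_pos: [627.1, 21.8, 117.6]
tcp_rot: [-3.047, 1.57, 1.658]
ft_force: [-0.9, 5.9, 0.9]
opening: 0.291
```

Gripped at 0.291. The 6 N side load means the knob is slightly to the +y side, so I shift 1 mm and then lift in small steps.

apply_moves(
  increments=[
    [1,0,0,-1,0],
    [1,0,0,0,0],
  ],
)

```text
t: 4.7
eef_pos: [627.2, 22.1, 117.7]
tcp_rot: [-0.093, 1.57, -1.671]
ft_force: [-1.7, 1.2, 1.1]
opening: 0.286
```

apply_moves(
  increments=[
    [1,-3,0,0,0],
    [1,-3,0,0,0],
    [1,-2,0,0,0],
    [1,0,0,0,0],
    [1,0,0,0,0],
  ],
)

```text
t: 5.2
eef_pos: [627.2, 22.3, 125.6]
tcp_rot: [-0.036, 1.571, -1.615]
ft_force: [0.2, -2.4, -3.2]
opening: 0.286
```

apply_moves(
  increments=[
    [1,-2,0,0,0],
    [1,-1,0,0,0],
    [1,0,0,0,0],
    [1,0,0,0,0],
  ],
)

```text
t: 5.6
eef_pos: [627.1, 22.4, 128.6]
tcp_rot: [-0.938, 1.571, -2.516]
ft_force: [0.7, -1.3, -3.9]
opening: 0.286
```

apply_moves(
  increments=[
    [1,-1,0,0,0],
    [1,0,0,0,0],
    [1,0,0,0,0],
  ],
)

```text
t: 5.9
eef_pos: [627.1, 22.4, 129.6]
tcp_rot: [-1.157, 1.571, -2.736]
ft_force: [0.3, -0.2, -4.4]
opening: 0.29
```

apply_moves(
  increments=[
    [1,-0.4,0,0,0],
    [1,0,0,0,0],
    [1,0,0,0,0],
  ],
)

```text
t: 6.2
eef_pos: [627.2, 22.4, 129.9]
tcp_rot: [-1.515, 1.571, -3.094]
ft_force: [0.4, -0.3, -5.9]
opening: 0.291
```

```bash
python3 - <<'E'
from h import *
s=status.state();R=toolR(s);print(s["eef_pos"],s["ft_force"],R)
c=imaging.read_camera("scene");p=proj(c,[627,22,110]).astype(int);print(p)
im=cv2.cvtColor(c["pixels"],cv2.COLOR_RGB2BGR)[p[1]-55:p[1]+45,p[0]-70:p[0]+60]
cv2.imwrite("pics/s1.png",cv2.resize(im,None,fx=6,fy=6,interpolation=cv2.INTER_CUBIC))
E
```

```text
[627.20152696  22.44747828 129.93737602] [ 0.38199783 -0.26053952 -5.85465485] [[-1.95928330e-05  9.99967824e-01 -8.02183925e-03]
 [-9.41780203e-07 -8.02183927e-03 -9.99967825e-01]
 [-1.00000000e+00 -1.95846478e-05  1.09892046e-06]]
[259 212]
```

View pics/s1.png

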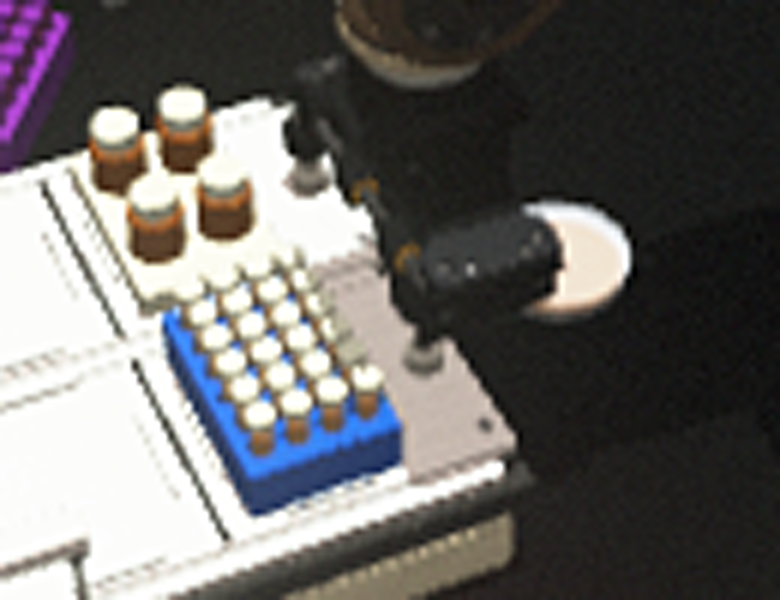

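The stop is felt: the force rose 1.5 N in the last 0.3 mm. The scene crop shows the fingers on the target knob at (425,350), the rack seated and the dish untouched. I start the slide gently.

apply_moves(
  increments=[
    [1,0,-1,0,0],
    [1,0,-2,0,0],
    [1,0,-3,0,0],
    [1,0,-4,0,0],
    [1,0,-4,0,0],
    [1,0,-3,0,0],
    [1,0,-2,0,0],
    [1,0,-1,0,0],
    [1,0,0,0,0],
  ],
)

```text
t: 7.15
eef_pos: [606.9, 22.6, 130.0]
tcp_rot: [-1.433, 1.57, -3.011]
ft_force: [-0.8, 0.7, -5.5]
opening: 0.283
```

apply_moves(
  increments=[
    [1,0,-2,0,0],
    [1,0,-4,0,0],
    [1,0,-5,0,0],
    [1,0,-6,0,0],
    [1,0,-6,0,0],
    [1,0,-6,0,0],
    [1,0,-6,0,0],
    [1,0,-3,0,0],
    [1,0,-2,0,0],
    [1,0,0,0,0],
  ],
)

```text
t: 8.15
eef_pos: [566.8, 22.9, 130.0]
tcp_rot: [-1.501, 1.57, -3.08]
ft_force: [-0.9, 0.4, -4.9]
opening: 0.289
```

```bash
python3 - <<'E'
from h import *
s=status.state();R=toolR(s);print(s["eef_pos"],s["ft_force"],s["moment"])
c=imaging.read_camera("top")
im=cv2.cvtColor(c["pixels"],cv2.COLOR_RGB2BGR)[95:220,215:325]
cv2.imwrite("pics/t2.png",cv2.resize(im,None,fx=4.8,fy=4.8,interpolation=cv2.INTER_CUBIC))
E
```

```text
[566.75567603  22.91970668 130.0355009 ] [-0.87660382  0.43495787 -4.94885459] [ 0.00059138  0.298261   -0.0223921 ]
```

View pics/t2.png

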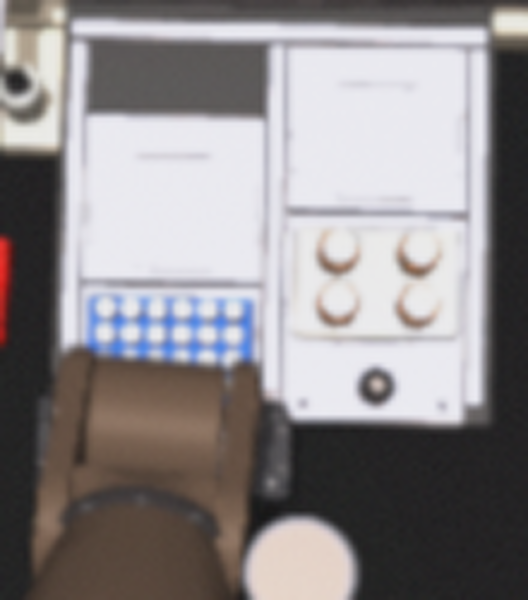

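The plate follows: its rear gap has opened at (180,75), the line is at (170,283), the rack is still seated and the spare plate has not moved. I continue.

apply_moves(
  increments=[
    [1,0,-2,0,0],
    [1,0,-4,0,0],
    [1,0,-6,0,0],
    [1,0,-6,0,0],
    [1,0,-6,0,0],
    [1,0,-6,0,0],
    [1,0,-5,0,0],
    [1,0,-3,0,0],
    [1,0,-2,0,0],
    [1,0,0,0,0],
  ],
)

```text
t: 9.2
eef_pos: [526.8, 23.2, 130.0]
tcp_rot: [-1.479, 1.57, -3.058]
ft_force: [-1.3, 0.5, -4.1]
opening: 0.29
```

apply_moves(
  increments=[
    [1,0,-2,0,0],
    [1,0,-4,0,0],
    [1,0,-6,0,0],
    [1,0,-6,0,0],
    [1,0,-6,0,0],
    [1,0,-6,0,0],
    [1,0,-5,0,0],
    [1,0,-3,0,0],
    [1,0,-2,0,0],
    [1,0,0,0,0],
  ],
)

```text
t: 10.2
eef_pos: [486.8, 23.5, 130.0]
tcp_rot: [-1.498, 1.57, -3.077]
ft_force: [-0.2, -1.1, -4.4]
opening: 0.288
```

```bash
python3 - <<'E'
from h import *
s=status.state();R=toolR(s);print(s["eef_pos"],s["ft_force"],s["moment"])
import pickle
o=[]
for n in("scene","top"):
    c=imaging.read_camera(n);pickle.dump(c,open(n+"2.pkl","wb"))
    p=proj(c,[620,-20,85]).astype(int)
    print(n,p)
    im=cv2.cvtColor(c["pixels"],cv2.COLOR_RGB2BGR)[p[1]-50:p[1]+50,p[0]-65:p[0]+65]
    o.append(cv2.resize(im,None,fx=3*2,fy=6,interpolation=cv2.INTER_CUBIC)[:, :])
cv2.imwrite("pics/st2.png",cv2.resize(np.hstack([cv2.resize(x,(400,308)) for x in o]),(800,308)))
for i,x in enumerate(o): cv2.imwrite(f"pics/st2_{i}.png",x)
E
```

```text
[486.76914778  23.54000129 130.00482967] [-0.24398606 -1.11640211 -4.37774998] [-0.07420495  0.22577119 -0.0003402 ]
scene [256 208]
top [260 177]
```

View pics/st2_0.png

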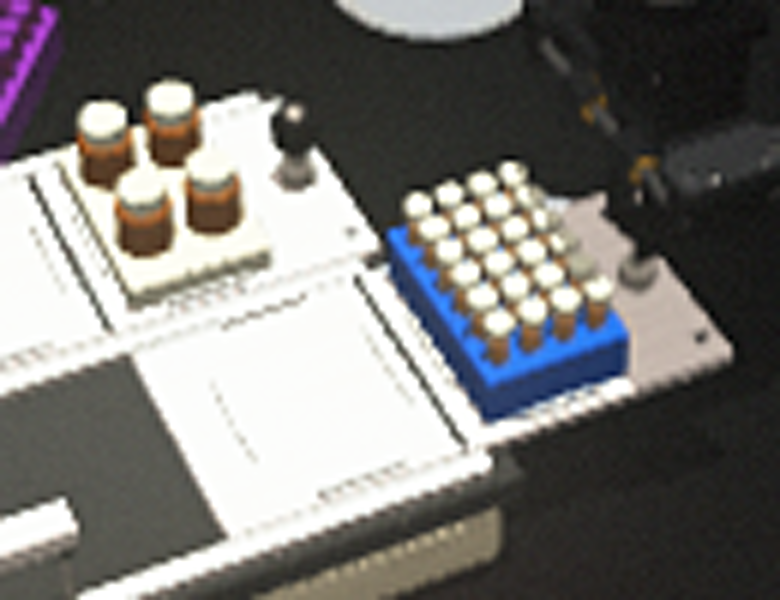

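The line runs from crop (360,275) to (465,445), still just inside the deck edge. The rack is seated, the plate is level and the spare plate has not moved. About 24.6 mm remains, so I go 23 mm and measure.

apply_moves(
  increments=[
    [1,0,-2,0,0],
    [1,0,-4,0,0],
    [1,0,-5,0,0],
    [1,0,-5,0,0],
    [1,0,-4,0,0],
    [1,0,-2,0,0],
    [1,0,-1,0,0],
    [1,0,0,0,0],
    [1,0,0,0,0],
  ],
)

```text
t: 11.2
eef_pos: [463.9, 23.7, 129.9]
tcp_rot: [-1.51, 1.57, -3.089]
ft_force: [0.5, -0.2, -6.3]
opening: 0.285
```

```bash
python3 - <<'E'
from h import *
s=status.state();R=toolR(s);print(s["eef_pos"],s["ft_force"],s["moment"])
import pickle
for n in("scene","top"):
    c=imaging.read_camera(n);pickle.dump(c,open(n+"3.pkl","wb"))
    p=proj(c,[620,20,85]).astype(int)
    x0,y0=p[0]-45,p[1]-35
    print(n,x0,y0)
    im=cv2.cvtColor(c["pixels"],cv2.COLOR_RGB2BGR)[y0:y0+70,x0:x0+100 if n=="top" else x0+90]
    cv2.imwrite(f"pics/{n}3.png",cv2.resize(im,None,fx=8,fy=8,interpolation=cv2.INTER_CUBIC))
E
```

```text
[463.93143204  23.72864625 129.9340163 ] [ 0.53965737 -0.22017951 -6.29222743] [-0.09675217  0.11976736  0.00419514]
scene 216 181
top 205 142
```

View pics/top3.png

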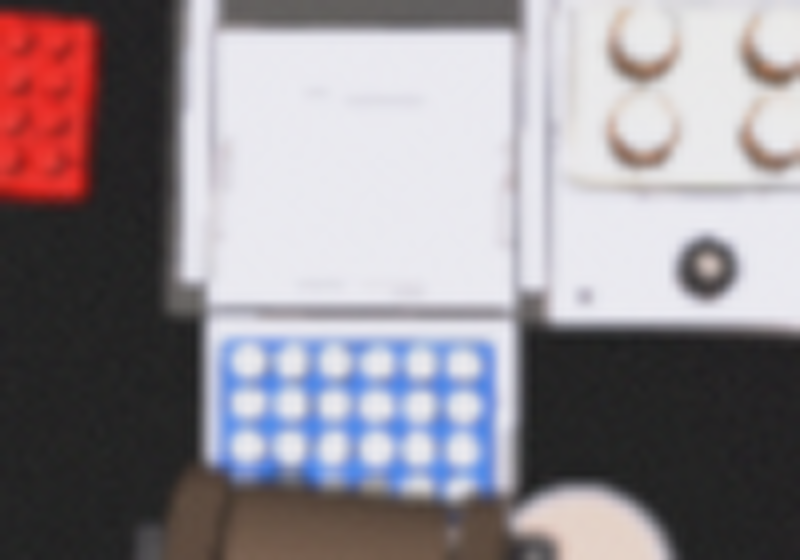

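View pics/scene3.png

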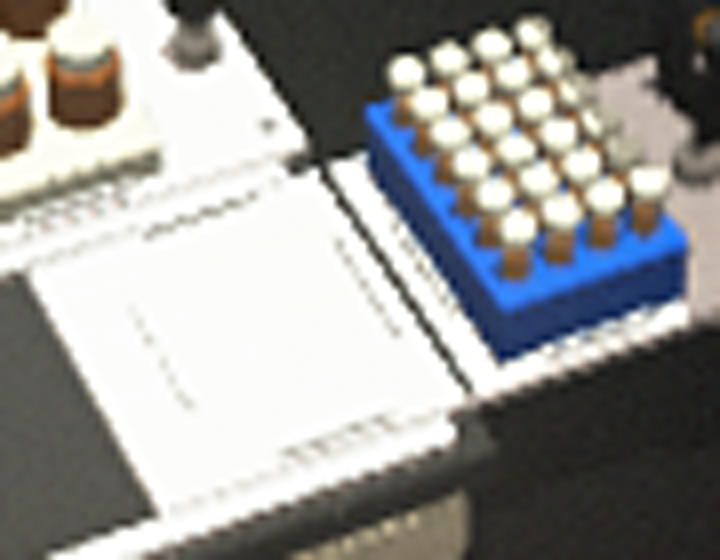

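The line runs from (207,312) to (518,314) in the top crop, practically at the deck edge. The rack is seated and the plate lies flat. Now a subpixel measurement of the line against its start position and against the deck edge.

```bash
cat > m.py <<'E'
from h import *
import pickle,sys
def line(c,x0,ys):  # fit dark line across plate in top image at z 85
    g=c["pixels"].astype(float).sum(2)/3; P=[]
    xc=x0; X=[]
    for y in ys:
        u0,v0=proj(c,[x0,y,85]); u=int(round(u0)); r=np.arange(int(v0)-3,int(v0)+5)
        w=np.clip(np.median(g[r,u])-g[r,u]-4,0,None); 
        if w.sum()<5: continue
        v=(w*r).sum()/w.sum(); b=back(c,u,v,85); X.append(b[:2])
    X=np.array(X); k=np.polyfit(X[:,1],X[:,0],1); return k, len(X), np.std(X[:,0]-np.polyval(k,X[:,1]))
def edge(c,x0,y0s,z): # bright->dark transition going to -x
    g=c["pixels"].astype(float).sum(2)/3; X=[]
    for y in y0s:
        u0,v0=proj(c,[x0,y,z]); u=int(round(u0)); r=np.arange(int(v0)-4,int(v0)+6); q=g[r,u]
        h=(q.max()+q.min())/2; i=np.where((q[:-1]>=h)&(q[1:]<h))[0]
        if len(i)==0: continue
        i=i[0]; v=r[i]+(q[i]-h)/(q[i]-q[i+1]); X.append(back(c,u,v,z)[:2])
    X=np.array(X); k=np.polyfit(X[:,1],X[:,0],1); return k
A=pickle.load(open("top.pkl","rb"));B=pickle.load(open(sys.argv[1],"rb"))
a=line(A,771,range(-40,82,4)); b=line(B,float(sys.argv[2]),range(-40,82,4))
sa,sb=[line(q,769,range(-200,-80,4)) for q in(A,B)]
print("line0",a,"now",b,"disp at y20",np.polyval(a[0],20)-np.polyval(b[0],20)); print("spare",sa,sb)
e0=edge(A,604,range(-40,82,4),85);e1=edge(B,604,range(-195,-80,4),85);e2=edge(A,604,range(-195,-80,4),85)
print("front0",e0,np.polyval(e0,20),"spare front at y20",np.polyval(e2,-140),np.polyval(e1,-140))
print("line-front at start",np.polyval(a[0],20)-np.polyval(e0,20),np.polyval(sa[0],-140)-np.polyval(e2,-140))
E
python3 m.py top3.pkl 606
```

```text
line0 (array([2.17626848e-02, 7.69153360e+02]), 31, np.float64(2.3894027235532267)) now (array([4.64528477e-03, 6.04351886e+02]), 31, np.float64(1.4480403608400247)) disp at y20 165.14382246341893
spare (array([1.04338570e-02, 7.71561703e+02]), 30, np.float64(0.7038597076412195)) (array([9.20623445e-03, 7.71403873e+02]), 30, np.float64(0.7133822714033954))
front0 [1.2911679e-02 6.0426061e+02] 604.5188438297031 spare front at y20 603.0792849272532 603.0710329217387
line-front at start 165.06976986486166 167.02167799520635
```

```bash
cat > r.py <<'E'
from h import *
import pickle,sys
def warp(c,x0,y0,w,h,z=85,s=2): # metric patch: rows = x decreasing, cols= y decreasing, s px/mm
    jj,ii=np.meshgrid(np.arange(w*s),np.arange(h*s))
    X=np.stack([x0-ii/s,y0-jj/s,np.full(ii.shape,float(z))],-1)@np.array(c["R"]).T+np.array(c["t"])
    f=K(c);g=c["pixels"].astype(np.float32).mean(2)
    return cv2.remap(g,(c["cx"]+f*X[...,0]/X[...,2]).astype(np.float32),(c["cy"]+f*X[...,1]/X[...,2]).astype(np.float32),cv2.INTER_CUBIC)
tag=sys.argv[1]; d=float(sys.argv[2]); dy=float(sys.argv[3])
for n in("top","scene"):
    A=pickle.load(open(n+".pkl","rb"));B=pickle.load(open(n+tag+".pkl","rb"))
    for nm,(x0,y0,w,h) in dict(line=(785,75,110,22),place=(860,75,110,97)).items():
        a=warp(A,x0,y0,w,h);b=warp(B,x0-d,y0+dy,w,h)
        M=np.eye(2,3,dtype=np.float32)
        try:
            cc,M=cv2.findTransformECC(a,b,M,cv2.MOTION_EUCLIDEAN,(3,200,1e-6),None,5)
            p=M@np.array([w,h,1.]);print(n,nm,round(cc,3),"disp",d+(p[1]-h)/2,"dy",dy-(p[0]-w)/2,"rot",np.degrees(M[1,0]))
        except cv2.error as e: print(n,nm,"fail")
E
python3 r.py 3 163.3 1.3
```

```text
top line 0.927 disp 163.29152790894733 dy -42.10378909232095 rot -0.37593603
top place 0.933 disp 163.34166173841805 dy -40.27831743685529 rot -0.31447762
scene line 0.944 disp 163.4075715078041 dy 4.3555172553285955 rot -0.30027404
scene place 0.768 disp 163.4045346572064 dy 4.621980667533353 rot -0.29932392
```

Registration agrees with the arm's own travel at 163.3–163.4 mm. That leaves 1.6 mm.

apply_moves(
  increments=[
    [1,0,-0.8,0,0],
    [1,0,-0.8,0,0],
    [1,0,0,0,0],
    [1,0,0,0,0],
    [1,0,0,0,0],
  ],
)

```text
t: 11.8
eef_pos: [462.7, 23.7, 130.0]
tcp_rot: [1.183, 1.571, -0.396]
ft_force: [0.8, 0.4, -5.7]
opening: 0.288
```

```bash
python3 - <<'E'
from h import *
import pickle
s=status.state();print(s["t"],s["eef_pos"],s["ft_force"],s["moment"],s["opening"])
o=[]
for n in("scene","top","wrist"):
    c=imaging.read_camera(n);pickle.dump(c,open(n+"4.pkl","wb"))
im=cv2.cvtColor(c["pixels"],cv2.COLOR_RGB2BGR)
c=pickle.load(open("scene4.pkl","rb"));i2=cv2.cvtColor(c["pixels"],cv2.COLOR_RGB2BGR)[150:270,190:350]
cv2.imwrite("pics/f.png",np.hstack([cv2.resize(im,(400,300)),cv2.resize(i2,(400,300),interpolation=cv2.INTER_CUBIC)]))
E
python3 r.py 4 164.5 1.3; python3 r.py 4 165.5 1.3
```

```text
11.8 [462.68804397  23.71577716 130.0380424 ] [ 0.77926633  0.37277066 -5.70737683] [-0.06122487 -0.23912934 -0.01979876] 0.2876346911299637
top line 0.889 disp 164.19281976949424 dy -9.98182089421898 rot -0.7026439
top place 0.923 disp 164.16674636676908 dy -4.151131904497743 rot -0.9205278
scene line 0.944 disp 164.63993665808812 dy 1.7901077155955136 rot -0.24432175
scene place 0.763 disp 164.63755821809173 dy 1.860857491567731 rot -0.24297522
top line 0.888 disp 164.21011402644217 dy -10.199851627275347 rot -0.6899008
top place 0.921 disp 164.18630559369922 dy -4.611392306908965 rot -0.91712767
scene line 0.944 disp 164.64816518872976 dy 2.548292677104473 rot -0.26094866
scene place 0.771 disp 164.63757629832253 dy 1.8972017247695476 rot -0.2437185
```

View pics/f.png

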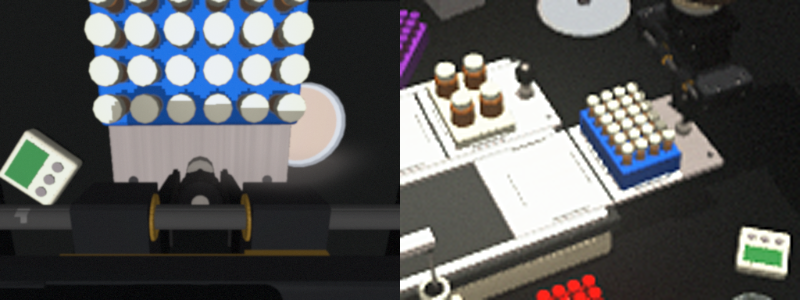

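The views show the rack seated, the plate level and the knob gripped. Travel is 164.5 mm, so I add 0.5 mm and settle.

apply_moves(
  increments=[
    [1,0,-0.5,0,0],
    [1,0,0,0,0],
    [1,0,0,0,0],
    [1,0,0,0,0],
    [1,0,0,0,0],
  ],
)

```text
t: 12.45
eef_pos: [462.0, 23.7, 130.0]
tcp_rot: [-1.065, 1.571, -2.644]
ft_force: [2.1, 0.2, -4.3]
opening: 0.287
```

```bash
python3 - <<'E'
from h import *
import pickle
for n in("scene","top"): pickle.dump(imaging.read_camera(n),open(n+"5.pkl","wb"))
s=status.state();print(s["eef_pos"],s["ft_force"],s["qvel"].max())
E
python3 r.py 5 165 1.3 && python3 -c "
from cell import env;print(env.job_done())"
```

```text
[462.02999192  23.71723309 129.99106748] [ 1.3117059   0.07486808 -6.12787268] 0.0012671690930187924
top line 0.904 disp 164.82013290468603 dy 6.220483489520848 rot -0.37551188
top place 0.929 disp 164.824106217362 dy 6.988983756583184 rot -0.37770224
scene line 0.949 disp 165.34085461497307 dy 0.974691915512085 rot -0.22920577
scene place 0.764 disp 165.33939221780747 dy 1.0830083374865354 rot -0.23102489
the job is handed in; nothing more can be done
None
```

I pulled the left plate's knob up to its stop and slid the plate out about 165 mm. The engraved line now stands over the deck edge, and I handed the job in with the gripper still holding the plate. It took about 12.5 s of the 35 s allowed; no verdict was reported.

- **Knob:** it rose 12 mm. I took the rise in force over the last 0.3 mm (4.4 to 5.9 N) as the stop.
- **Travel to the 165 mm mark:** the arm's own reading was 165.1 mm. Image comparison gave 164.8 mm from the top camera and 165.3 mm from the scene camera. This assumes the plate began flush with the edge, as stated.
- **Final hold:** the vertical load is about 6 N and the gripper height has not changed since the lift, so the plate should be level and hanging on the knob's stop. The last viewed pictures, taken 0.5 mm before the end, showed it flat with its inner part on the deck.
- **Rack and surroundings:** those pictures also showed the rack seated. The other plate and the bench items in view looked unmoved.

**Checks that disagreed:**
- The sideways part of the top camera's image comparison was unreliable, with values from −42 to +7 mm on plain surfaces, so I ignored it. The arm and the scene camera both show about 1 mm.
- The sampler's yaw read −0.5° from the top camera and −1.35° from the wrist camera. I slid along −0.46°, and side forces stayed around 1 N.
- An early rough fit of the line was noisy by about 2 mm, so I did not use it.

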